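# Sweep the clamp caps off the pounding board

### The arm

A 6-joint arm with a two-finger parallel gripper is mounted at the origin on the work surface. World frame = base frame: x ahead of the robot, y to its left, z up, the work surface at z = 0. Lengths are in m, angles in rad, forces in N, time in s.
With the tool pointing down it reaches from about 0.35 to 0.775 m from the base axis. Payload 7.3 kg.
Tool frame: the origin (TCP) lies between the finger pads; the fingertips stand 25 mm ahead of it and the grasp point (between the pads) lies 6 mm ahead of it; z points along the fingers, y is the line along which they close (so a half turn about z gives the same grasp; the last joint's range is limited). The gripper opens to 92 mm and grips with 3 to 60 N. Pads are 19 mm wide; open, the fingers measure 130 mm over their backs; the gripper's body (75 mm by 190 mm) begins 47 mm behind the grasp point.
Start: joints at [-1.287, 0.342, 1.524, -0, 1.275, -0.146], TCP at [0.219, -0.477, 0.252] pointing down, gripper open.
Joint ranges: [-2.53, 2.53], [-0.77, 2.02], [0.04, 2.7], [-1, 4.14], [0.28, 2.66], [-3.11, 3.11]. Speed limits (rad/s): [2.57, 2.57, 3.14, 3.14, 3.14, 3.14].

### API

Orientations are given as a rotation vector (axis times angle).
In Python, from cell import r, cams, close_job gives the robot as it stands.
- The arm moves only by the shell command python3 -m jog 'ROWS' [FORCE]. ROWS is JSON, a list of rows, each an object of numbers: "hand": the closure, from 0 (fully open) to 1 (shut); "tx", "ty", "tz": the shift along the tool's x, y, z in cm; "twist": the turn about the tool's z in degrees. A call has exactly 5 rows; each row shifts and turns the commanded pose from where the row before left it, along the tool's axes as they then stand; what a row does not reach is not made up. A row lasts 1/8 s, in which the tool goes at most 62.5 mm and 10.7 degrees, less where a joint would pass 70% of its speed; a pose out of reach is approached as far as the arm can. A call is refused whole if a number of a shift passes 6.25 or a number of a turn 10.7, either way. A call with a gripper value outside its range is refused whole. The fingers move at their own pace and stop on an object; FORCE is the grip in N (left out, the last holds). Time passes only in rows, so rows that do not move let the fingers close, or fill a call up. It gives the time, the measured TCP pose, the force, the opening and the grip force at its end, in the units of the state.
- r.state(): the state, without advancing time (a new reading comes with each control period).
- cams.capture(name): name is "scene" or "top" or "wrist"; returns the picture (420x560x3 uint8, red, green, blue); there is no depth.
- cams.camera_params(name): a dict with "mtx" (3x3 intrinsics, pixels), "pose" (4x4, takes a point from camera to world coordinates); the wrist camera has in their place "T_tool_cam" (4x4, takes a point from camera to tool coordinates, whose origin is the TCP and whose axes are the flange's). Camera axes: x right, y down, z forward; pixel columns grow to the right and rows downward; lengths in m; the calibration is good to about 2 mm. A picture is of the moment at which its call begins: read the wrist's pose just before it. camera_params takes no time and is no camera call.
- close_job(): hands the job in; it is judged then, once.
The state is a dict: "t": time; "joint_positions": joint angles; "qd": joint speeds; "effort": joint torques, N m; "ee_pos": TCP position; "ee_rot": TCP orientation; "contact_force": force on the tool from outside, world axes, zero at the start; "torque": the same for the moment, N m; "grip_width": finger opening in m; "finger_force": force on a finger pad.
Only numpy, scipy, OpenCV 4.12 (cv2) and the standard library are available. Lean on these libraries where they do the work, as an engineer would, in place of code of your own. Each camera call takes 0.05 s, during which the arm holds its last target. There are 200 camera calls.

### The job

Clear the seat-clamp caps off the pounding board: with your fingertips, sweep the three steel caps along the board and over its end into the teal parts tray that stands there. Push them only, never pick one up, and sweep around the dressing tin and the small steel anvil that stand on the board: they and everything else on the bench stay standing or lying where they are.

Things in the scene. Friction and masses are not known exactly. Their poses are not given: they have to be found in the camera images.
- board: pale wooden pounding board, fixed, flat block 280 mm (its x) by 320 mm (its y) by 45 mm high, no rim. Origin: centre of its underside on the bench; its top is 45 mm above the origin. Its two ends are at y = -160 and y = +160 mm; the tray stands against one of them, the carton against the other
- tray: teal sheet-metal parts tray, open on top, fixed, standing on the bench against one end of the board (which end varies), its long side along the board's end with a gap of under 1 mm. Outside 270 mm (its x) by 100 mm (its y) by 36 mm high, walls and floor 3 mm; its rim lies 9 mm below the board's top. Origin: centre of its underside; its axes are parallel to the board's
- carton: closed cardboard carton, fixed, 260 x 98 x 60 mm high, standing against the other end of the board. Origin: centre of its underside. Not part of the work
- cap_a: steel seat-clamp cap: a flat gunmetal-dark disc 32 mm across and 8 mm thick with a bright boss 23 mm across rising 3 mm more on top (11 mm in all), a dark bolt hole at its centre, about 45 g. Starts lying flat, boss up, on the board, and slides freely. Origin: centre of its underside, z up
- cap_b: steel seat-clamp cap: a flat gunmetal-dark disc 32 mm across and 8 mm thick with a bright boss 23 mm across rising 3 mm more on top (11 mm in all), a dark bolt hole at its centre, about 45 g. Starts lying flat, boss up, on the board, and slides freely. Origin: centre of its underside, z up
- cap_c: steel seat-clamp cap: a flat gunmetal-dark disc 32 mm across and 8 mm thick with a bright boss 23 mm across rising 3 mm more on top (11 mm in all), a dark bolt hole at its centre, about 45 g. Starts lying flat, boss up, on the board, and slides freely. Origin: centre of its underside, z up
- anvil: small dark steel doming anvil (a waisted stake), loose, 30 mm across at the foot, 42 mm high, 170 g, standing on the board. Origin: centre of its underside. Leave alone
- tin: round tin of leather dressing with a red lid, loose, 37 mm across, 24 mm high, 60 g, standing on the board. Origin: centre of its underside. Leave alone
- saddle: tan leather bicycle saddle on steel rails, loose, about 280 x 155 x 82 mm high, on the bench to the left of the board. Origin: under its middle; nose towards its -x. Leave alone
- seatpost: black seat post with a chromed clamp head at its +x end, loose, 27 mm across, about 306 mm long along its x, lying on the bench to the right of the board. Origin: underside, near the middle. Leave alone
- hammer: hammer lying on the bench beyond the far side of the board, loose, about 260 mm long along its x, head (88 mm across, 26 mm high) at its +x end. Origin: on its underside, mid-length. Leave alone
- spanner: steel spanner lying on the bench to the left, nearer the robot than the saddle, loose, about 170 mm long along its x, 7 mm thick. Origin: on its underside, near mid-length. Leave alone
- jar: amber glass jar with a steel lid, loose, 68 mm across, 73 mm high, on the bench to the right, nearer the robot than the seat post. Origin: centre of its underside. Leave alone

How it is judged:
By the outcome, as a careful person would: the job done as asked, in the order asked, and still so for the second after the job is handed in, with the robot touching nothing.
It also fails if it takes over 56 s, if anything falls off the work surface, if the arm or the gripper's body presses on something with over 40 N, if the wrist force passes 120 N, or if a joint passes its speed limit or range.

## Working session

There is one attempt and no reset: what is moved stays moved. The work goes in short steps, Python scripts to look and compute and a shell command to move; the robot and the scene stay as the last step left them, time stands still between calls to the robot, and variables do not carry over. Pictures are saved under pics/ and viewed, at most 10 in all, crops included, and the job is handed in when it is done.

```bash
mkdir -p pics; ls; python3 - <<'E'
from cell import r,cams
import cv2
s=r.state(); print(s['t'],s['ee_pos'],s['ee_rot'],s['grip_width'])
for n in ('top','scene'):
    im=cams.capture(n); cv2.imwrite(f'pics/{n}0.png',im[:,:,::-1])
    p=cams.camera_params(n); print(p['mtx'],p['pose'])
E
```

```text
pics
0.0 [ 0.21867561 -0.47689537  0.25103648] [-3.06781649e+00 -6.69611951e-01  1.80770912e-04] 0.09182575020290062
[[463.95192345   0.         276.6440876 ]
 [  0.         463.95192345 206.43276019]
 [  0.           0.           1.        ]] [[ 0.01496637 -0.98440139  0.17529947  0.31967096]
 [-0.99980818 -0.01694855 -0.00981565  0.01304037]
 [ 0.01263361 -0.17511894 -0.98446623  1.43220436]
 [ 0.          0.          0.          1.        ]]
[[422.89229255   0.         280.72284579]
 [  0.         422.89229255 212.5389174 ]
 [  0.           0.           1.        ]] [[ 0.28466345  0.50002062 -0.81789125  1.43509182]
 [ 0.95857766 -0.15717449  0.23753957 -0.25094246]
 [-0.00977696 -0.85163112 -0.52405043  0.64971986]
 [ 0.          0.          0.          1.        ]]
```

```bash
python3 - <<'E'
import cv2
im=cv2.imread('pics/top0.png'); c=im[90:290,170:400]; cv2.imwrite('pics/top0c.png',cv2.resize(c,None,fx=3,fy=3,interpolation=cv2.INTER_CUBIC))
E
```

```text
(no output)
```

View pics/top0.png

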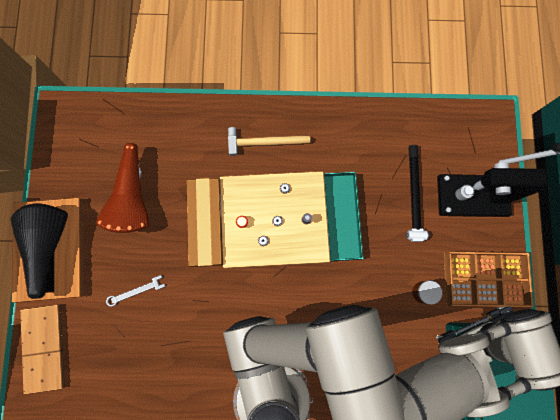

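View pics/top0c.png

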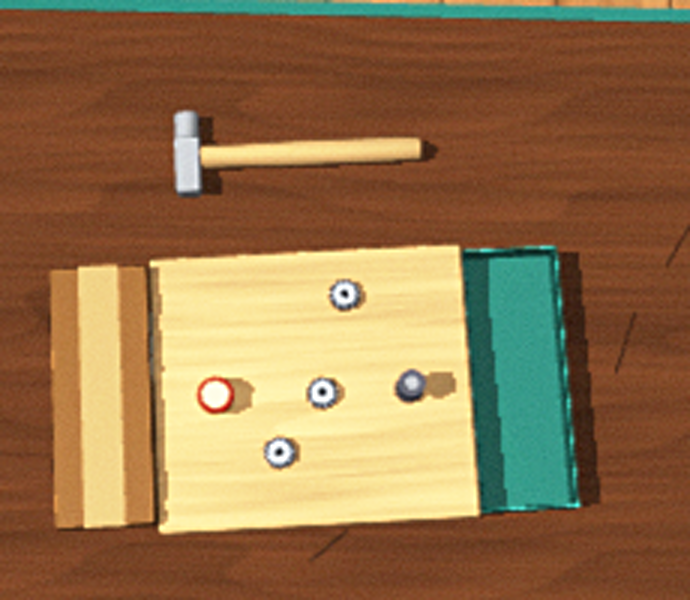

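The top view shows the tray on the right (-y). In crop pixels, the caps are at (345,294), (322,392) and (280,452), the tin at (215,395) and the anvil top at (410,385). The anvil is in line with the middle cap.

```bash
cat > h.py <<'E'
import numpy as np,cv2
from cell import r,cams
from scipy.spatial.transform import Rotation as R
def ray(n,px,z,T=None):
    p=cams.camera_params(n); T=p['pose'] if T is None else T
    d=T[:3,:3]@np.linalg.inv(p['mtx'])@np.array([px[0],px[1],1.]); o=T[:3,3]
    return o+d*(z-o[2])/d[2]
def wristT():
    s=r.state(); T=np.eye(4); T[:3,:3]=R.from_rotvec(s['ee_rot']).as_matrix(); T[:3,3]=s['ee_pos']
    return T@cams.camera_params('wrist')['T_tool_cam']
E
python3 - <<'E'
from h import *
im=cv2.imread('pics/top0.png'); hsv=cv2.cvtColor(im,cv2.COLOR_BGR2HSV)
m=(hsv[:,:,1]<75).astype(np.uint8); m[:,:225]=0;m[:,325:]=0;m[:175]=0;m[262:]=0
m=cv2.morphologyEx(m,cv2.MORPH_CLOSE,np.ones((3,3)))
n,l,st,c=cv2.connectedComponentsWithStats(m)
for i in range(1,n):
    if st[i,4]>10: print(st[i],c[i],ray('top',c[i],.056).round(4))
f=lambda u,v,z:ray('top',(u/3+170-.33,v/3+90-.33),z).round(4)
print('anvil',f(410,385,.087),'tin',f(215,394,.069))
for q in [(150,262),(460,246),(480,516),(160,532)]: print('board',f(*q,.045))
for q in [(556,247),(579,508)]: print('tray',f(*q,.036))
s=r.state();print(R.from_rotvec(s['ee_rot']).as_matrix().round(3))
E
```

```text
[280 183  10  10  78] [284.5        187.82051282] [ 0.6225 -0.0237  0.056 ]
[302 213  10  11  83] [306.44578313 218.12048193] [ 0.5306 -0.0907  0.056 ]
[237 214   9  12  68] [241.30882353 219.89705882] [0.522  0.1045 0.056 ]
[272 216  11  10  79] [276.97468354 220.41772152] [ 0.5222 -0.0023  0.056 ]
[258 232  21  14 114] [264.20175439 238.42105263] [0.4674 0.0349 0.056 ]
anvil [ 0.5262 -0.088   0.087 ] tin [0.5167 0.1035 0.069 ]
board [0.6553 0.1753 0.045 ]
board [ 0.678 -0.142  0.045]
board [ 0.4023 -0.1612  0.045 ]
board [0.3816 0.1555 0.045 ]
tray [ 0.681  -0.2425  0.036 ]
tray [ 0.4124 -0.2616  0.036 ]
[[ 0.909  0.417 -0.   ]
 [ 0.417 -0.909  0.001]
 [ 0.    -0.001 -1.   ]]
```

```bash
python3 -m jog '[{"twist":-10,"hand":0.8},{"twist":-10,"hand":0.8},{"twist":-10,"hand":0.8},{"twist":-10,"hand":0.8},{"twist":-10,"hand":0.8}]' && python3 -m jog '[{"twist":-10},{"twist":-9.5},{"tx":3,"ty":1.5},{"tx":5,"ty":2.5},{"tx":5,"ty":2.5}]'
```

```text
schema error: expected keys hand, tx, ty, tz, twist
```

```bash
python3 -m jog '[{"hand":0.8,"tx":0,"ty":0,"tz":0,"twist":-10},{"hand":0.8,"tx":0,"ty":0,"tz":0,"twist":-10},{"hand":0.8,"tx":0,"ty":0,"tz":0,"twist":-10},{"hand":0.8,"tx":0,"ty":0,"tz":0,"twist":-10},{"hand":0.8,"tx":0,"ty":0,"tz":0,"twist":-10}]' && python3 -m jog '[{"hand":0.8,"tx":0,"ty":0,"tz":0,"twist":-10},{"hand":0.8,"tx":0,"ty":0,"tz":0,"twist":-9.5},{"hand":0.8,"tx":3,"ty":2,"tz":0,"twist":0},{"hand":0.8,"tx":5,"ty":3,"tz":0,"twist":0},{"hand":0.8,"tx":5,"ty":3,"tz":0,"twist":0}]'
```

```text
t: 0.72
ee_pos: [0.2187, -0.477, 0.2513]
ee_rot: [-2.492, -1.911, -0.0]
contact_force: [-0.3, -0.4, -0.2]
grip_width: 0.0466
finger_force: 0.0
t: 1.35
ee_pos: [0.2895, -0.3403, 0.2513]
ee_rot: [-2.141, -2.298, -0.001]
contact_force: [1.4, 0.3, -0.2]
grip_width: 0.018
finger_force: 0.0
```

```bash
python3 -m jog '[{"hand":0.8,"tx":4,"ty":2,"tz":0,"twist":0},{"hand":0.8,"tx":4,"ty":2,"tz":0,"twist":0},{"hand":0.8,"tx":4,"ty":2,"tz":0,"twist":0},{"hand":0.8,"tx":4,"ty":2,"tz":0,"twist":0},{"hand":0.8,"tx":4,"ty":2,"tz":0,"twist":0}]' && python3 -m jog '[{"hand":0.8,"tx":4,"ty":2,"tz":0,"twist":0},{"hand":0.8,"tx":4,"ty":2,"tz":0,"twist":0},{"hand":0.8,"tx":4,"ty":2,"tz":0,"twist":0},{"hand":0.8,"tx":4,"ty":2,"tz":0,"twist":0},{"hand":0.8,"tx":4.5,"ty":2,"tz":0,"twist":0}]'; python3 - <<'E'
from h import *
T=wristT(); im=cams.capture('wrist'); cv2.imwrite('pics/w1.png',im[:,:,::-1]); np.save('w1.npy',T); print(T.round(3), cams.camera_params('wrist')['mtx'])
E
```

```text
t: 1.98
ee_pos: [0.3748, -0.1337, 0.2516]
ee_rot: [-2.14, -2.3, 0.0]
contact_force: [-0.4, -0.1, 0.6]
grip_width: 0.0185
finger_force: 0.0
t: 2.6
ee_pos: [0.4599, 0.0778, 0.2515]
ee_rot: [-2.14, -2.3, 0.001]
contact_force: [0.0, -0.2, 0.9]
grip_width: 0.0185
finger_force: 0.0
[[ 0.998  0.067  0.021  0.454]
 [ 0.07  -0.949 -0.309  0.163]
 [-0.     0.31  -0.951  0.386]
 [ 0.     0.     0.     1.   ]] [[298.6332592    0.         277.85014849]
 [  0.         298.6332592  212.97438169]
 [  0.           0.           1.        ]]
```

View pics/w1.png

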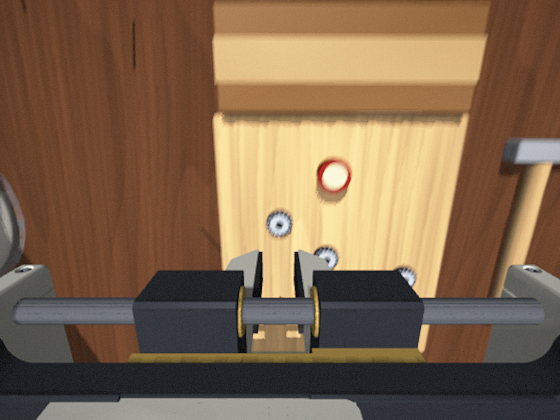

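The wrist view shows cap C at (279.5,224), B at (326,258), A at (403,277) and the tin lid at (334,177).

```bash
python3 - <<'E'
from h import *
T=np.load('w1.npy'); c0=np.array([.529,.007]); n=np.array([.9974,.0714]); e=np.array([.0714,-.9974])
uv=lambda p:(((p[:2]-c0)@n).round(4),((p[:2]-c0)@e).round(4))
for k,q,z in [('C',(279.5,224),.056),('B',(326,258),.056),('A',(403,277),.056),('tin',(334,177),.069),('corner',(216,114),.045),('corner',(467,112),.045)]:
    p=ray('wrist',q,z,T); print(k,p.round(4),uv(p))
p=ray('top',(263,240.3),.056); print('Ctop',p,uv(p)); s=r.state(); print('tcp',uv(s['ee_pos']))
E
```

```text
C [0.4648 0.0419 0.056 ] (np.float64(-0.0616), np.float64(-0.0394))
B [0.5246 0.0018 0.056 ] (np.float64(-0.0048), np.float64(0.0049))
A [ 0.6236 -0.0175  0.056 ] (np.float64(0.0926), np.float64(0.0312))
tin [0.5189 0.1043 0.069 ] (np.float64(-0.0032), np.float64(-0.0978))
corner [0.3874 0.1596 0.045 ] (np.float64(-0.1304), np.float64(-0.1623))
corner [0.658  0.1807 0.045 ] (np.float64(0.1411), np.float64(-0.164))
Ctop [0.46175899 0.03835383 0.056     ] (np.float64(-0.0648), np.float64(-0.0361))
tcp (np.float64(-0.0623), np.float64(-0.0801))
```

```bash
python3 -m jog '[{"hand":0.8,"tx":0,"ty":0,"tz":4,"twist":0},{"hand":0.8,"tx":0,"ty":0,"tz":5,"twist":0},{"hand":0.8,"tx":0,"ty":0,"tz":5,"twist":0},{"hand":0.8,"tx":0,"ty":0,"tz":2.8,"twist":0},{"hand":0.8,"tx":0,"ty":0,"tz":1,"twist":0}]' && python3 -m jog '[{"hand":0.8,"tx":-0.8,"ty":0,"tz":0,"twist":0},{"hand":0.8,"tx":-0.8,"ty":0,"tz":0,"twist":0},{"hand":0.8,"tx":-0.8,"ty":0,"tz":0,"twist":0},{"hand":0.8,"tx":-1.5,"ty":-0.1,"tz":0,"twist":0},{"hand":0.8,"tx":-1.5,"ty":-0.1,"tz":0,"twist":0}]'
python3 - <<'E'
from h import *
T=wristT(); im=cams.capture('wrist'); t=cams.capture('top'); im=np.hstack([im[150:,150:430],cv2.resize(t[160:270,180:370],None,fx=2.45,fy=2.45)]); cv2.imwrite('pics/w2.png',im[:,:,::-1])
E
```

```text
t: 3.28
ee_pos: [0.4585, 0.0764, 0.0721]
ee_rot: [-2.138, -2.298, 0.004]
contact_force: [0.3, -0.4, -0.3]
grip_width: 0.0186
finger_force: 0.0
t: 3.9
ee_pos: [0.4617, 0.0214, 0.0741]
ee_rot: [2.14, 2.299, 0.001]
contact_force: [-0.3, 0.8, 1.0]
grip_width: 0.0182
finger_force: 0.6
```

View pics/w2.png

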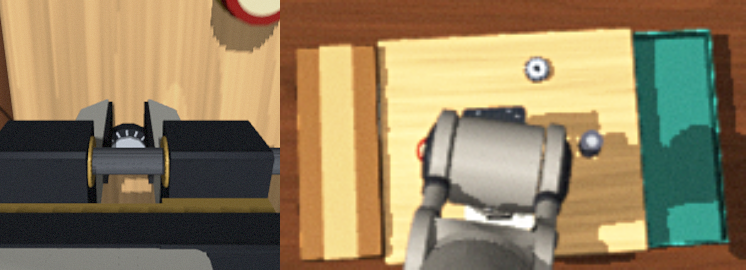

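The wrist view shows cap C seated in the notch between the fingertips, with the tin, anvil and other caps undisturbed. I'll carry on pushing.

```bash
python3 -m jog '[{"hand":0.8,"tx":-1.8,"ty":-0.15,"tz":0,"twist":0},{"hand":0.8,"tx":-1.8,"ty":-0.15,"tz":0,"twist":0},{"hand":0.8,"tx":-1.8,"ty":-0.15,"tz":0,"twist":0},{"hand":0.8,"tx":-1.8,"ty":-0.15,"tz":0,"twist":0},{"hand":0.8,"tx":-1.8,"ty":-0.15,"tz":0,"twist":0}]' && python3 -m jog '[{"hand":0.8,"tx":-1.8,"ty":-0.15,"tz":0,"twist":0},{"hand":0.8,"tx":-1.8,"ty":-0.15,"tz":0,"twist":0},{"hand":0.8,"tx":-1.8,"ty":-0.15,"tz":0,"twist":0},{"hand":0.8,"tx":-2,"ty":-0.15,"tz":0,"twist":0},{"hand":0.8,"tx":-2.2,"ty":-0.15,"tz":0,"twist":0}]' && python3 -m jog '[{"hand":0.8,"tx":-0.3,"ty":0,"tz":0,"twist":0},{"hand":0.8,"tx":0,"ty":0,"tz":-2,"twist":0},{"hand":0.8,"tx":0,"ty":0,"tz":-5,"twist":0},{"hand":0.8,"tx":0,"ty":0,"tz":-5,"twist":0},{"hand":0.8,"tx":6,"ty":0,"tz":-5,"twist":0}]'
python3 - <<'E'
from h import *
T=wristT(); np.save('w3.npy',T); im=cams.capture('wrist'); cv2.imwrite('pics/w3f.png',im[:,:,::-1]); t=cams.capture('top');cv2.imwrite('pics/t3f.png',t[:,:,::-1]); im=np.hstack([cv2.resize(im,(320,240)),cv2.resize(t[160:270,180:370],(415,240))]); cv2.imwrite('pics/w3.png',im[:,:,::-1])
E
```

```text
t: 4.62
ee_pos: [0.4603, -0.0684, 0.0737]
ee_rot: [-2.14, -2.3, 0.0]
contact_force: [-0.7, -0.7, 1.0]
grip_width: 0.0187
finger_force: 0.3
t: 5.25
ee_pos: [0.4598, -0.1653, 0.0737]
ee_rot: [2.14, 2.3, -0.0]
contact_force: [0.5, 0.8, -0.1]
grip_width: 0.0185
finger_force: 0.0
t: 5.88
ee_pos: [0.4572, -0.1202, 0.2357]
ee_rot: [2.142, 2.295, 0.001]
contact_force: [0.8, 0.5, 0.1]
grip_width: 0.0184
finger_force: 0.0
```

View pics/w3.png

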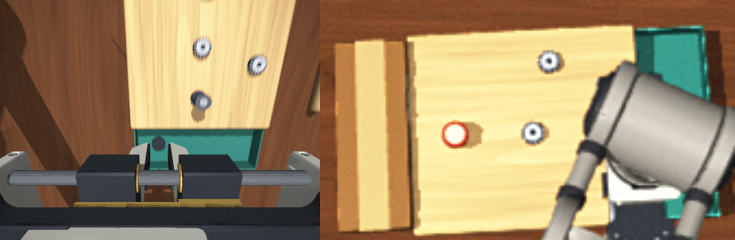

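Cap C is in the tray. In the wrist image B is at about (353,82), A at (451,112) and the anvil top at (355,175). I'll measure these precisely.

```bash
cat >> h.py <<'E'
c0=np.array([.529,.007]); n=np.array([.9974,.0714]); e=np.array([.0714,-.9974])
uv=lambda p:(((p[:2]-c0)@n).round(4),((p[:2]-c0)@e).round(4))
E
python3 - <<'E'
from h import *
T=np.load('w3.npy')
for k,q,z in [('B',(353.5,82),.056),('A',(451,112),.056),('anvil',(355,175),.087),('cornerL',(231,224),.045)]:
    p=ray('wrist',q,z,T); print(k,p.round(4),uv(p))
f=lambda x,y:(x*190/415+180,y*110/240+160)
for k,q in [('A',(549-320,61)),('B',(533-320,132))]: print(k,uv(ray('top',f(*q),.056)))
print('tcp',uv(r.state()['ee_pos']),r.state()['ee_pos'])
E
```

```text
B [5.233e-01 2.000e-04 5.600e-02] (np.float64(-0.0061), np.float64(0.0064))
A [ 0.6244 -0.0206  0.056 ] (np.float64(0.0931), np.float64(0.0344))
anvil [ 0.5296 -0.0846  0.087 ] (np.float64(-0.0059), np.float64(0.0914))
cornerL [ 0.4062 -0.1583  0.045 ] (np.float64(-0.1343), np.float64(0.1561))
A (np.float64(0.0906), np.float64(0.0383))
B (np.float64(-0.0078), np.float64(0.0104))
tcp (np.float64(-0.08), np.float64(0.1182)) [ 0.45767966 -0.11664024  0.23778962]
```

```bash
python3 -m jog '[{"hand":0.8,"tx":3.2,"ty":4.3,"tz":0,"twist":0},{"hand":0.8,"tx":3.2,"ty":4.3,"tz":0,"twist":0},{"hand":0.8,"tx":3.2,"ty":4.3,"tz":0,"twist":0},{"hand":0.8,"tx":3.2,"ty":4.2,"tz":0,"twist":0},{"hand":0.8,"tx":0,"ty":0,"tz":0,"twist":0}]' && python3 -c "
from h import *
print(uv(r.state()['ee_pos']),r.state()['ee_pos'])"
```

```text
t: 6.6
ee_pos: [0.6192, 0.0233, 0.2313]
ee_rot: [-2.134, -2.303, 0.002]
contact_force: [-1.7, -0.2, -0.9]
grip_width: 0.0183
finger_force: 0.0
(np.float64(0.0912), np.float64(-0.0098)) [0.61923417 0.02327035 0.23129152]
```

```bash
python3 -m jog '[{"hand":0.8,"tx":0,"ty":0,"tz":5,"twist":0},{"hand":0.8,"tx":0,"ty":0,"tz":5,"twist":0},{"hand":0.8,"tx":0,"ty":0,"tz":4,"twist":0},{"hand":0.8,"tx":0,"ty":0,"tz":0.8,"twist":0},{"hand":0.8,"tx":0,"ty":0,"tz":0,"twist":0}]' && python3 -c "
from h import *
print(uv(r.state()['ee_pos']),r.state()['ee_pos'])"
```

```text
t: 7.22
ee_pos: [0.618, 0.0203, 0.0861]
ee_rot: [-2.14, -2.3, 0.0]
contact_force: [0.1, 0.1, 1.6]
grip_width: 0.0185
finger_force: 0.0
(np.float64(0.0897), np.float64(-0.0069)) [0.61798368 0.02032137 0.0860741 ]
```

Down another 1.2 cm, then sweep A 17.9 cm.

```bash
python3 -m jog '[{"hand":0.8,"tx":0,"ty":0.1,"tz":0.8,"twist":0},{"hand":0.8,"tx":0,"ty":0.1,"tz":0.4,"twist":0},{"hand":0.8,"tx":-0.8,"ty":0,"tz":0,"twist":0},{"hand":0.8,"tx":-0.8,"ty":0,"tz":0,"twist":0},{"hand":0.8,"tx":-0.8,"ty":0,"tz":0,"twist":0}]' && python3 -m jog '[{"hand":0.8,"tx":-1.5,"ty":0,"tz":0,"twist":0},{"hand":0.8,"tx":-1.5,"ty":0,"tz":0,"twist":0},{"hand":0.8,"tx":-1.5,"ty":0,"tz":0,"twist":0},{"hand":0.8,"tx":-1.5,"ty":0,"tz":0,"twist":0},{"hand":0.8,"tx":-1.5,"ty":0,"tz":0,"twist":0}]' && python3 -m jog '[{"hand":0.8,"tx":-1.5,"ty":0,"tz":0,"twist":0},{"hand":0.8,"tx":-1.5,"ty":0,"tz":0,"twist":0},{"hand":0.8,"tx":-1.6,"ty":0,"tz":0,"twist":0},{"hand":0.8,"tx":-1.8,"ty":0,"tz":0,"twist":0},{"hand":0.8,"tx":-2,"ty":0,"tz":0,"twist":0}]' && python3 -m jog '[{"hand":0.8,"tx":-0.5,"ty":0,"tz":0,"twist":0},{"hand":0.8,"tx":0,"ty":0,"tz":-2,"twist":0},{"hand":0.8,"tx":0,"ty":0,"tz":-5,"twist":0},{"hand":0.8,"tx":0,"ty":0,"tz":-5,"twist":0},{"hand":0.8,"tx":3,"ty":0,"tz":-3,"twist":0}]'
python3 - <<'E'
from h import *
T=wristT(); np.save('w4.npy',T); im=cams.capture('wrist'); t=cams.capture('top'); im=np.hstack([cv2.resize(im,(400,300)),cv2.resize(t[160:270,180:370],(390,300))]); cv2.imwrite('pics/w4.png',im[:,:,::-1])
print(uv(r.state()['ee_pos']),r.state()['ee_pos'])
E
```

```text
t: 7.85
ee_pos: [0.6219, -0.0039, 0.074]
ee_rot: [2.14, 2.299, 0.0]
contact_force: [-0.5, 0.2, 0.1]
grip_width: 0.018
finger_force: 0.2
t: 8.48
ee_pos: [0.6272, -0.079, 0.0737]
ee_rot: [2.14, 2.3, -0.0]
contact_force: [-0.7, 1.1, 0.8]
grip_width: 0.0184
finger_force: 0.3
t: 9.1
ee_pos: [0.6332, -0.163, 0.0737]
ee_rot: [2.14, 2.3, -0.0]
contact_force: [-0.3, 0.3, -0.3]
grip_width: 0.0185
finger_force: 0.0
t: 9.72
ee_pos: [0.632, -0.1381, 0.2266]
ee_rot: [2.14, 2.295, 0.002]
contact_force: [-0.0, 0.2, -0.3]
grip_width: 0.0184
finger_force: 0.0
(np.float64(0.0934), np.float64(0.1487)) [ 0.63282036 -0.13461544  0.22833346]
```

View pics/w4.png

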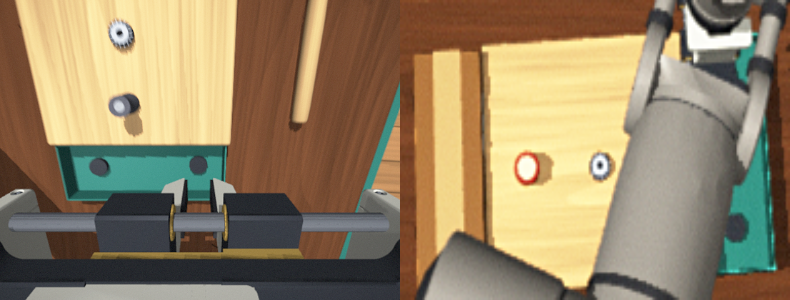

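Caps A and C are both in the tray, with B, the tin and the anvil still standing in place. B now needs a diagonal leg towards +x around the anvil. I'll position behind it, then twist -50°.

```bash
python3 -m jog '[{"hand":0.8,"tx":4.3,"ty":-3.4,"tz":0,"twist":0},{"hand":0.8,"tx":4.3,"ty":-3.4,"tz":0,"twist":0},{"hand":0.8,"tx":4.3,"ty":-3.4,"tz":0,"twist":0},{"hand":0.8,"tx":4.2,"ty":-3.3,"tz":0,"twist":0},{"hand":0.8,"tx":0,"ty":0,"tz":0,"twist":0}]' && python3 -m jog '[{"hand":0.8,"tx":0,"ty":0,"tz":0,"twist":-10},{"hand":0.8,"tx":0,"ty":0,"tz":0,"twist":-10},{"hand":0.8,"tx":0,"ty":0,"tz":0,"twist":-10},{"hand":0.8,"tx":0,"ty":0,"tz":0,"twist":-10},{"hand":0.8,"tx":0,"ty":0,"tz":0,"twist":-10}]' && python3 -m jog '[{"hand":0.8,"tx":0,"ty":0,"tz":3,"twist":0},{"hand":0.8,"tx":0,"ty":0,"tz":5,"twist":0},{"hand":0.8,"tx":0,"ty":0,"tz":3,"twist":0},{"hand":0.8,"tx":0,"ty":0,"tz":0,"twist":0},{"hand":0.8,"tx":0,"ty":0,"tz":0,"twist":0}]'; python3 - <<'E'
from h import *
s=r.state();p=s['ee_pos'];T=wristT(); print(p,uv(p),s['joint_positions'])
X=R.from_rotvec(s['ee_rot']).as_matrix(); print('-x in uv',-X[:2,0]@n,-X[:2,0]@e)
im=cams.capture('wrist'); cv2.imwrite('pics/w5.png',im[:,:,::-1]); np.save('w5.npy',T)
E
```

```text
t: 10.45
ee_pos: [0.4818, 0.0261, 0.2231]
ee_rot: [-2.135, -2.302, 0.002]
contact_force: [0.5, 0.1, 0.2]
grip_width: 0.0185
finger_force: 0.0
t: 11.08
ee_pos: [0.485, 0.0232, 0.2229]
ee_rot: [-0.959, -2.991, 0.001]
contact_force: [0.3, -1.0, -1.3]
grip_width: 0.0185
finger_force: 0.0
t: 11.7
ee_pos: [0.4854, 0.0236, 0.1144]
ee_rot: [0.968, 2.987, 0.0]
contact_force: [0.3, 0.1, -0.0]
grip_width: 0.0184
finger_force: 0.0
[0.48540836 0.02361081 0.11441429] (np.float64(-0.0423), np.float64(-0.0197)) [-1.09134288e-01  4.34879286e-01  1.81456939e+00 -2.63520097e-04
  8.90818419e-01 -1.05328146e+00]
-x in uv 0.7661253385529804 0.6426158375398553
```

View pics/w5.png

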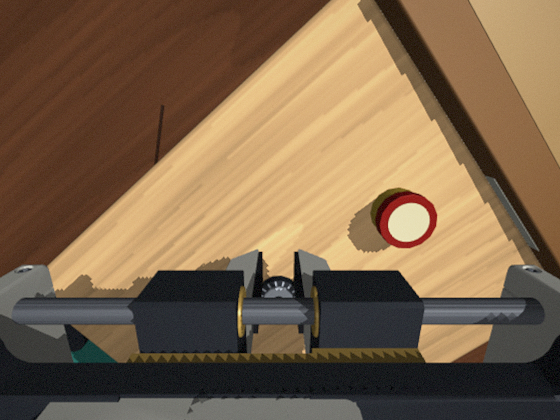

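Cap B is centred between the fingertips at about (279,290). Now I'll lower and push diagonally.

```bash
python3 -m jog '[{"hand":0.8,"tx":0,"ty":0,"tz":2.5,"twist":0},{"hand":0.8,"tx":0,"ty":0,"tz":1.6,"twist":0},{"hand":0.8,"tx":0,"ty":0,"tz":0,"twist":0},{"hand":0.8,"tx":-0.8,"ty":0,"tz":0,"twist":0},{"hand":0.8,"tx":-0.8,"ty":0,"tz":0,"twist":0}]' && python3 -m jog '[{"hand":0.8,"tx":-0.8,"ty":0,"tz":0,"twist":0},{"hand":0.8,"tx":-1.4,"ty":0,"tz":0,"twist":0},{"hand":0.8,"tx":-1.4,"ty":0,"tz":0,"twist":0},{"hand":0.8,"tx":-1.4,"ty":0,"tz":0,"twist":0},{"hand":0.8,"tx":-1.4,"ty":0,"tz":0,"twist":0}]' && python3 -m jog '[{"hand":0.8,"tx":-1.3,"ty":0,"tz":0,"twist":0},{"hand":0.8,"tx":-0.8,"ty":0,"tz":0,"twist":0},{"hand":0.8,"tx":-0.4,"ty":0,"tz":0,"twist":0},{"hand":0.8,"tx":2.5,"ty":0,"tz":0,"twist":0},{"hand":0.8,"tx":2.5,"ty":0,"tz":0,"twist":0}]' &&  python3 -m jog '[{"hand":0.8,"tx":0,"ty":0,"tz":-2,"twist":10},{"hand":0.8,"tx":0,"ty":0,"tz":-2,"twist":10},{"hand":0.8,"tx":0,"ty":0,"tz":0,"twist":10},{"hand":0.8,"tx":0,"ty":0,"tz":0,"twist":10},{"hand":0.8,"tx":0,"ty":0,"tz":0,"twist":10}]'; python3 - <<'E'
from h import *
s=r.state();p=s['ee_pos'];T=wristT(); print(p,uv(p))
im=cams.capture('wrist'); np.save('w6.npy',T); t=cams.capture('top'); im=np.hstack([cv2.resize(im,(400,300)),cv2.resize(t[160:270,180:370],(390,300))]); cv2.imwrite('pics/w6.png',im[:,:,::-1])
E
```

```text
t: 12.38
ee_pos: [0.4988, 0.0143, 0.0739]
ee_rot: [0.967, 2.986, 0.001]
contact_force: [-0.2, -0.8, -0.2]
grip_width: 0.0185
finger_force: 0.0
t: 13.0
ee_pos: [0.55, -0.0234, 0.0726]
ee_rot: [-0.968, -2.989, 0.0]
contact_force: [-1.5, 0.3, 1.3]
grip_width: 0.0186
finger_force: 0.6
t: 13.62
ee_pos: [0.5285, -0.0079, 0.0726]
ee_rot: [0.968, 2.989, -0.0]
contact_force: [-0.4, 0.1, -0.1]
grip_width: 0.0184
finger_force: 0.0
t: 14.25
ee_pos: [0.5289, -0.008, 0.1128]
ee_rot: [2.146, 2.294, 0.0]
contact_force: [-0.0, -0.4, 0.1]
grip_width: 0.0182
finger_force: 0.0
[ 0.528949   -0.00800247  0.11283707] (np.float64(-0.0011), np.float64(0.015))
```

View pics/w6.png

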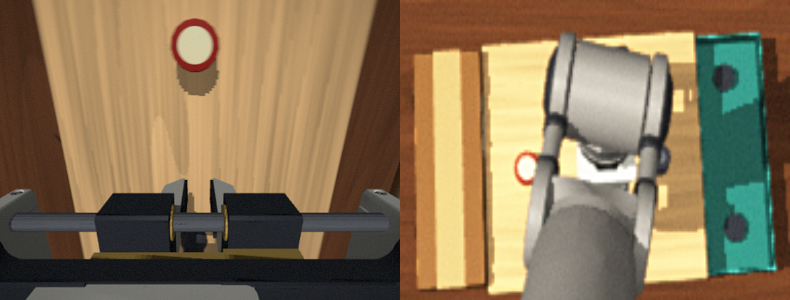

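```bash
python3 - <<'E'
from h import *
t=cams.capture('scene'); cv2.imwrite('pics/s7.png',t[:,:,::-1])
p=cams.camera_params('scene');Ti=np.linalg.inv(p['pose'])
def pr(u,v,z):
    w=c0+u*n+v*e; q=Ti@[w[0],w[1],z,1]; q=p['mtx']@q[:3]; return q[:2]/q[2]
c=pr(.054,.061,.05); print(c)
x,y=c.astype(int); cr=t[y-70:y+70,x-100:x+100]; cv2.imwrite('pics/s7c.png',cv2.resize(cr[:,:,::-1],None,fx=4,fy=4,interpolation=cv2.INTER_CUBIC)); print(x-100,y-70)
E
```

```text
[263.54914703 234.65491519]
163 164
```

View pics/s7c.png

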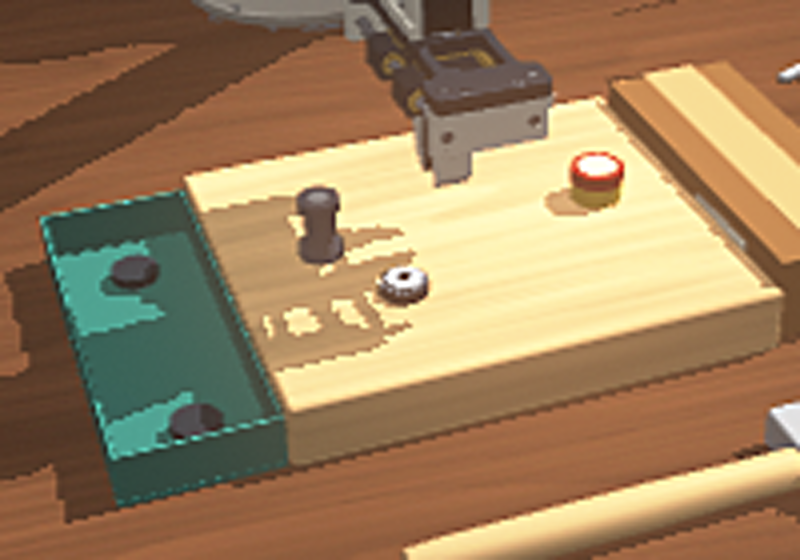

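Scene view: cap B is at about (264,233), which matches the predicted (u=.054, v=.061). The anvil is upright and two caps are in the tray. Final leg.

```bash
python3 -m jog '[{"hand":0.8,"tx":0,"ty":2.8,"tz":0,"twist":0},{"hand":0.8,"tx":0,"ty":2.8,"tz":0,"twist":0},{"hand":0.8,"tx":0,"ty":0,"tz":2.4,"twist":0},{"hand":0.8,"tx":0,"ty":0,"tz":1.5,"twist":0},{"hand":0.8,"tx":0,"ty":0,"tz":0,"twist":0}]' && python3 -c "
from h import *
print(uv(r.state()['ee_pos']))"
```

```text
t: 15.02
ee_pos: [0.5837, -0.0039, 0.0724]
ee_rot: [-2.137, -2.3, 0.003]
contact_force: [-0.2, -0.4, 0.0]
grip_width: 0.0184
finger_force: 0.0
(np.float64(0.0538), np.float64(0.0148))
```

```bash
python3 -m jog '[{"hand":0.8,"tx":-0.8,"ty":0,"tz":0,"twist":0},{"hand":0.8,"tx":-0.8,"ty":0,"tz":0,"twist":0},{"hand":0.8,"tx":-0.8,"ty":0,"tz":0,"twist":0},{"hand":0.8,"tx":-1.2,"ty":0,"tz":0,"twist":0},{"hand":0.8,"tx":-1.4,"ty":0,"tz":0,"twist":0}]' && python3 -m jog '[{"hand":0.8,"tx":-1.5,"ty":0.05,"tz":0,"twist":0},{"hand":0.8,"tx":-1.5,"ty":0.05,"tz":0,"twist":0},{"hand":0.8,"tx":-1.5,"ty":0.05,"tz":0,"twist":0},{"hand":0.8,"tx":-1.5,"ty":0,"tz":0,"twist":0},{"hand":0.8,"tx":-1.5,"ty":0,"tz":0,"twist":0}]' && python3 -m jog '[{"hand":0.8,"tx":-1.6,"ty":0,"tz":0,"twist":0},{"hand":0.8,"tx":-1.8,"ty":0,"tz":0,"twist":0},{"hand":0.8,"tx":-0.3,"ty":0,"tz":0,"twist":0},{"hand":0.8,"tx":0,"ty":0,"tz":-3,"twist":0},{"hand":0.8,"tx":0,"ty":0,"tz":-5,"twist":0}]' && python3 -m jog '[{"hand":0.8,"tx":4,"ty":-3,"tz":-5,"twist":0},{"hand":0.8,"tx":5,"ty":-3,"tz":-3,"twist":0},{"hand":0.8,"tx":5,"ty":-3,"tz":0,"twist":0},{"hand":0.8,"tx":0,"ty":0,"tz":0,"twist":0},{"hand":0.8,"tx":0,"ty":0,"tz":0,"twist":0}]'
python3 - <<'E'
from h import *
t=cams.capture('scene'); a=t[130:340,150:400]
cv2.imwrite('pics/s8.png',cv2.resize(a[:,:,::-1],None,fx=2.8,fy=2.8,interpolation=cv2.INTER_CUBIC)); t=cams.capture('top');cv2.imwrite('pics/t8.png',t[:,:,::-1]); print(r.state()['t'])
E
```

```text
t: 15.65
ee_pos: [0.5885, -0.0548, 0.0739]
ee_rot: [2.14, 2.3, 0.0]
contact_force: [-0.1, 0.9, 0.2]
grip_width: 0.0184
finger_force: 0.5
t: 16.27
ee_pos: [0.5954, -0.1297, 0.0737]
ee_rot: [2.14, 2.3, -0.0]
contact_force: [0.6, 0.9, 1.0]
grip_width: 0.0185
finger_force: 0.6
t: 16.9
ee_pos: [0.5968, -0.165, 0.1526]
ee_rot: [-2.137, -2.297, 0.003]
contact_force: [0.2, -1.0, -0.1]
grip_width: 0.0183
finger_force: 0.0
t: 17.52
ee_pos: [0.5039, -0.0389, 0.2268]
ee_rot: [2.138, 2.3, 0.0]
contact_force: [0.8, -0.7, -0.3]
grip_width: 0.0185
finger_force: 0.0
17.625
```

View pics/s8.png

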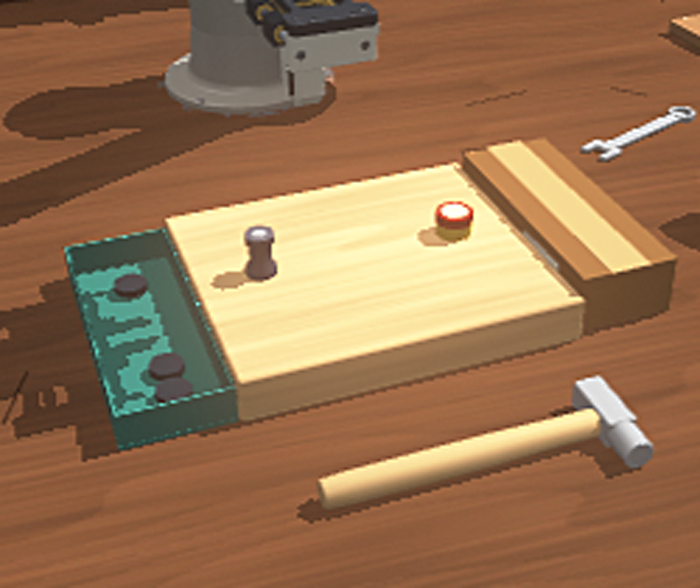

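The tray now holds three caps, the board is clear, the anvil and tin stand undisturbed, and the robot is clear of everything.

```bash
python3 -c "
from cell import close_job
print(close_job())"
```

```text
the job is handed in; nothing more can be done
None
```

The job is handed in at about 17.6 s: all three caps were swept into the teal tray by pushing only, and in the last picture the anvil and tin were still standing and nothing else in view had moved.

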